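Jack up a drooping tube for tacking

TASK

Take the red jack cap out of the tray of fittings and set it open side down over the steel saddle pin of the blue lever jack. Then bring the jack, standing flat on the bench, under the drooping steel tube with its saddle centred below the yellow-banded lift point. Press the green pump handle all the way down so that the jack alone raises the tube, and finish while still holding the handle down; leave the other fittings in the tray and do not disturb the pipe stub, chipping hammer or brush.

Things in the scene. Friction and masses are not known exactly. Their poses are not given: they have to be found in the camera images.
- cap: Loose red round cap, 46 mm diameter, 36 mm tall, 100 g, upright in the tray, open side down. Origin at the centre of its underside, z up. A recess of 30 mm diameter, 12 mm deep in its underside fits over the 24 mm saddle pin; seated, its underside is 12 mm below the pin's top and its top 24 mm above it.
- tray: Fixed grey open tray, 200 x 200 x 30 mm high, walls and floor 4 mm thick. Origin at the centre of its underside; x and y along its sides. The four fittings (cap, coupling, plug, nut) stand in its four quarters, about 46 mm from its centre in x and in y, which one where varies.
- coupling: Loose steel ring in the tray, 40 mm diameter, 30 mm high. Origin under its centre.
- plug: Loose brass stepped plug in the tray, 38 mm flange, 30 mm high. Origin under its centre.
- nut: Loose dark steel round nut in the tray, 42 mm diameter, 24 mm high. Origin under its centre.
- jack: Loose blue lever jack, 0.8-1.0 kg. Origin under its base plate (265 x 70 x 10 mm, x = -140 to +125), below the carry post; z up, +x to the saddle end. Carry post to grip: 30 mm along x, 36 mm along y, at x = 0, top 78 mm up. Saddle pin at x = +100. Handle pivot at x = -45, 45 mm up, between cheeks 56 mm high; handle points to -x. Stands firm when pumped.
- saddle_top (a point): Centre of the top of the jack's steel saddle pin (24 mm diameter, 100 mm ahead of the carry post). 45 mm above the bench with the handle up; rises straight up 30 mm as the handle goes fully down. A bigger 44 mm steel collar around its foot is 26 mm high.
- pump (a joint): Angle of the jack's pump handle: 0 = up (sprung back, it returns when let go), 0.6 rad = fully down against its stop. The saddle rises 50 mm per radian. Needs about 5 N at the pad unloaded, about 8 to 15 N under the tube's weight.
- handle_pad (a point): Centre of the upper face of the green pad (36 x 44 mm) at the handle's free end, 97 mm from the pivot. Handle up: 132 mm behind the jack's carry post (towards jack -x), 96 mm above the bench, pad sloping 0.5 rad; fully down: 142 mm behind the post and about 40 mm above the bench, nearly level.
- fixture: Fixed; origin on the bench below the lift pad. The tube (36 mm square, 470 long) lies along its y, hinged in cheeks at y = +300 mm, 122 mm up; it droops, its free end resting on a post at y = -130 mm. A level tube stub (top 141 mm up) continues from y = -162 to -212. From y = -105 to +255 the bench below the tube is free; bring the jack in from -x, the robot's side.
- lift_pad (a point): Centre of the underside of the round yellow lift pad (36 mm diameter) below the tube, 80 mm above the bench at the start; this is what the cap's top must press on. The top of the unpressed jack with cap is 69 mm up, so it passes under with 11 mm to spare.
- lift_mark (a point): Black dot on the top of the tube in the middle of its yellow band (44 mm long), straight above the lift pad, 125 mm above the bench.
- tube (a joint): Angle of the hinged tube: 0 = drooping on its rest, grows as it is raised; 0.055 rad = level with the stub. A full pump stroke brings it to about 0.06.
- pipe_stub: Loose dark steel pipe stub, 60 mm diameter, 55 mm high, standing beyond the tube. Origin under its centre. Leave alone.
- chip_hammer: Loose chipping hammer with green handle, 210 mm long, lying beyond the tube. Origin on the bench below its middle. Leave alone.
- brush: Loose wire brush with wooden back, 200 mm long, 34 mm high, at the left. Origin under its centre. Leave alone.
Not all that is in view belongs to the job. Several things have the shape of the cap; the one meant has the colours described above.

How it is judged:
By the outcome, as a careful person would: the job done as asked, in the order asked, and still so for the second after the job is handed in, while the arm keeps its last pose, push and grip.
It also fails if it takes over 61 s, if anything falls off the work surface, if the arm or the gripper's body presses on something with over 40 N, if the wrist force passes 120 N, or if a joint passes its speed limit or range.

ROBOT

A 6-joint arm with a two-finger parallel gripper is mounted at the origin on the work surface. World frame = base frame: x ahead of the robot, y to its left, z up, the work surface at z = 0. Lengths are in m, angles in rad, forces in N, time in s.
With the tool pointing down it reaches from about 0.25 to 0.775 m from the base axis. Payload 4 kg.
Tool frame: the origin (TCP) lies at the very end of the fingers, on their centre line; the grasp point (between the pads) lies 19 mm behind it (tcp_to_grasp is the distance from the TCP to the grasp point, in m); z points along the fingers, y is the line along which they close (so a half turn about z gives the same grasp; the last joint's range is limited). The gripper opens to 94 mm and grips with 3 to 60 N. Pads are 16 mm wide; open, the fingers measure 119 mm over their backs; the gripper's body (75 mm by 177 mm) begins 78 mm behind the grasp point.
Start: joints at [-1.434, 0.087, 1.371, -0, 1.684, -0.103], TCP at [0.131, -0.534, 0.206] pointing down, gripper open.
Joint ranges: [-3.1, 3.1], [-0.76, 2.03], [0.27, 2.55], [-1.08, 4.22], [0.17, 2.65], [-2.57, 2.57]. Speed limits (rad/s): [2.79, 2.79, 3.14, 3.14, 3.14, 3.14].

INTERFACE

Orientations are given as [roll, pitch, yaw] about the fixed x, y, z axes, in that order (R = Rz(yaw) Ry(pitch) Rx(roll)).
In Python, from bench import * gives the robot as it stands.
- The arm moves only by the shell command python3 -m creep 'ROWS'. ROWS is rows parted by semicolons, their numbers by spaces, 1 to 20 of them, each of 5 numbers: the finger opening in m, then dx, dy, dz in m, then a turn about the tool's z in rad; each row shifts and turns the commanded pose from where the row before left it, along the tool's axes as they then stand; what a row does not reach is not made up. A row lasts 1/12 s, in which the tool goes at most 0.0417 m and 0.125 rad, less where a joint would pass 70% of its speed; a pose out of reach is approached as far as the arm can. The fingers move at their own pace and stop on an object; the grip force is fixed at half the most. Time passes only in rows, so rows that do not move let the fingers close. It prints the time, the measured TCP pose, the force, the opening and the grip force at its end.
- get_obs(): the state, without advancing time (a new reading comes with each control period).
- snapshot(name): name is "side" or "top" or "wrist"; returns a dict with "color" (420x560x3 uint8, blue, green, red), "fx", "fy", "cx", "cy" (pixels), "extrinsics" (4x4, takes a point from world to camera coordinates). Camera axes: x right, y down, z forward; pixel columns grow to the right and rows downward; lengths in m; the calibration is good to about 2 mm. A picture is of the moment at which its call begins. There is no depth.
- close_job(): hands the job in; it is judged then, once.
The state is a dict: "time": time; "joint_positions": joint angles; "qvel": joint speeds; "joint_torque": joint torques, N m; "tool_pos": TCP position; "ee_rot": TCP orientation; "wrist_force": force on the tool from outside, world axes, zero at the start; "wrist_torque": the same for the moment, N m; "width": finger opening in m; "finger_force": force on a finger pad.
Only numpy, scipy, OpenCV 4.12 (cv2) and the standard library are available. Lean on these libraries where they do the work, as an engineer would, in place of code of your own. Each camera call takes 0.05 s, during which the arm holds its last target. There are 200 camera calls.

## Working session

There is one attempt and no reset: what is moved stays moved. The work goes in short steps, Python scripts to look and compute and a shell command to move; the robot and the scene stay as the last step left them, time stands still between calls to the robot, and variables do not carry over. Pictures are saved under pics/ and viewed, at most 16 in all, crops included, and the job is handed in when it is done.

```bash
ls; mkdir -p pics; cat > h.py <<'E'
from bench import *
import numpy as np, cv2
def ray(s,u,v):
    E=np.array(s["extrinsics"]);R=E[:3,:3];t=E[:3,3]
    d=R.T@np.array([(u-s["cx"])/s["fx"],(v-s["cy"])/s["fy"],1]);return -R.T@t,d
def onz(s,u,v,z):
    o,d=ray(s,u,v);return o+d*(z-o[2])/d[2]
def proj(s,p):
    E=np.array(s["extrinsics"]);c=E[:3,:3]@np.array(p)+E[:3,3]
    return s["cx"]+s["fx"]*c[0]/c[2], s["cy"]+s["fy"]*c[1]/c[2]
E
python3 - <<'E'
from h import *
import pickle
S={n:snapshot(n) for n in("top","side")}
pickle.dump(S,open('s0.pkl','wb'))
for n in S: cv2.imwrite(f'pics/{n}0.png',S[n]["color"])
for n in S: o,d=ray(S[n],280,210);print(n,o,d,S[n]["fx"])
print(get_obs())
E
```

```text
pics
top [0.37102201 0.0730378  1.50450251] [ 9.72179907e-02  5.33943816e-04 -9.95327984e-01] 516.002009999654
side [ 0.38184565 -0.86210162  0.78890984] [ 0.14690881  0.79828233 -0.58415143] 441.32063521442063
{'time': 0.1, 'joint_positions': array([-1.43408070e+00,  8.78923789e-02,  1.37209933e+00, -3.94012797e-06,
        1.68357556e+00, -1.03166453e-01]), 'qvel': array([-0.00058751, -0.00103904, -0.00379681, -0.00022135,  0.00161719,
       -0.00121231]), 'joint_torque': array([ 1.69841445e-03, -3.41251123e+01, -3.03302586e+01,  7.19826040e-02,
        3.04163934e-02, -1.00801908e-04]), 'tool_pos': array([ 0.13056542, -0.53377658,  0.20441696]), 'ee_rot': array([-3.13962813e+00, -1.99458383e-04,  2.39881442e-01]), 'wrist_force': array([1.05134027, 0.47987313, 0.46158758]), 'wrist_torque': array([-0.01582553, -0.04541865,  0.02572757]), 'finger_force': 0.0, 'width': 0.09381017969076075}
```

View pics/top0.png

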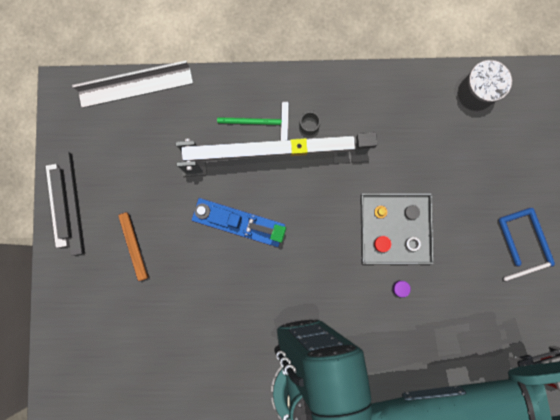

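View pics/side0.png

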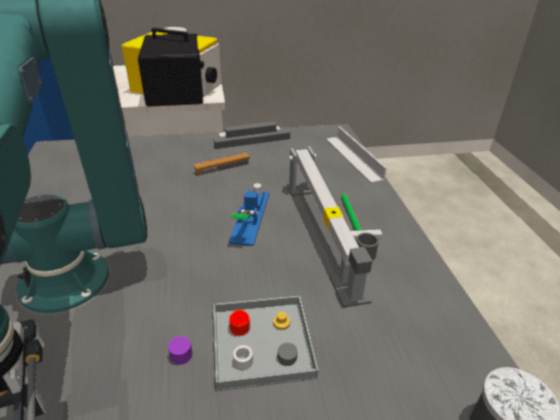

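Top view: the red cap is at (383,244) in the tray. A purple cap-shaped thing is at (402,289) outside the tray. The jack's saddle is at (202,211), its green pad at (279,234), and the lift mark dot at (299,146). In the side view, red is at (239,322) and purple at (180,349). The red one fits: it is the right colour and it stands in the tray. I'll confirm with a crop and measure.

```bash
cat > m.py <<'E'
from h import *
def blob(s,lo,hi,roi=None,mina=15):
    h=cv2.cvtColor(s["color"],cv2.COLOR_BGR2HSV);m=cv2.inRange(h,lo,hi)
    if roi:
        k=np.zeros_like(m);x0,y0,x1,y1=roi;k[y0:y1,x0:x1]=1;m=m*k
    n,l,st,c=cv2.connectedComponentsWithStats(m)
    return sorted([(int(st[i,4]),c[i].round(1).tolist()) for i in range(1,n) if st[i,4]>=mina],reverse=True),m
RED=((0,180,90),(8,255,255));YEL=((25,150,120),(35,255,255));GRN=((45,120,60),(85,255,255));BLU=((100,140,60),(120,255,255))
E
python3 - <<'E'
from m import *
import pickle
S=pickle.load(open('s0.pkl','rb'))
T,D=S["top"],S["side"]
for n,s in S.items():
    for k,c in (("red",RED),("yel",YEL),("grn",GRN),("blu",BLU)):
        print(n,k,blob(s,*c)[0][:4])
a=T["color"][185:305,350:450];b=D["color"][290:390,160:330]
cv2.imwrite('pics/crop1.png',np.hstack([cv2.resize(a,(400,480)),cv2.resize(b,(400,480))]))
a=T["color"][190:255,185:295];b=D["color"][170:250,220:290]
cv2.imwrite('pics/crop2.png',np.hstack([cv2.resize(a,None,fx=4,fy=4),cv2.resize(b,None,fx=3.25*1,fy=3.25)]) if 0 else cv2.resize(np.vstack([cv2.resize(a,(660,390)),cv2.resize(T["color"][110:170,170:390],(660,180))]),None,fx=1,fy=1))
print(onz(T,383,244,.036+.004),onz(T,202,211,.045),onz(T,279,234,.096),onz(T,299,146,.125))
E
```

```text
top red [(127, [382.9, 243.7])]
top yel [(198, [298.6, 146.1])]
top grn [(357, [248.9, 120.8]), (190, [277.8, 233.1])]
top blu [(1519, [235.5, 221.7]), (754, [524.6, 234.1])]
side red [(411, [239.0, 322.2])]
side yel [(179, [136.0, 41.5]), (166, [204.0, 41.0]), (155, [332.6, 212.2]), (23, [159.4, 33.1])]
side grn [(221, [350.5, 212.1]), (89, [240.1, 215.8])]
side blu [(2417, [47.1, 110.2]), (1060, [249.2, 219.1])]
[ 0.41207363 -0.21546492  0.04      ] [0.51487634 0.29573919 0.045     ] [0.44285608 0.07774321 0.096     ] [0.67974349 0.01883699 0.125     ]
```

View pics/crop1.png

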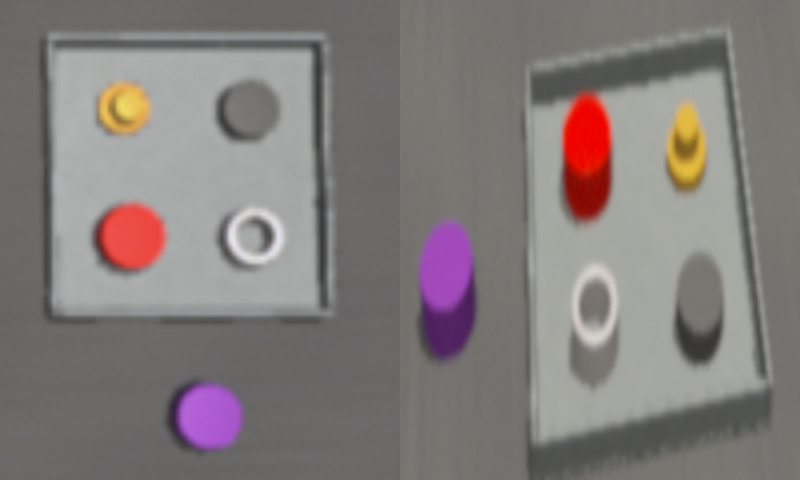

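View pics/crop2.png

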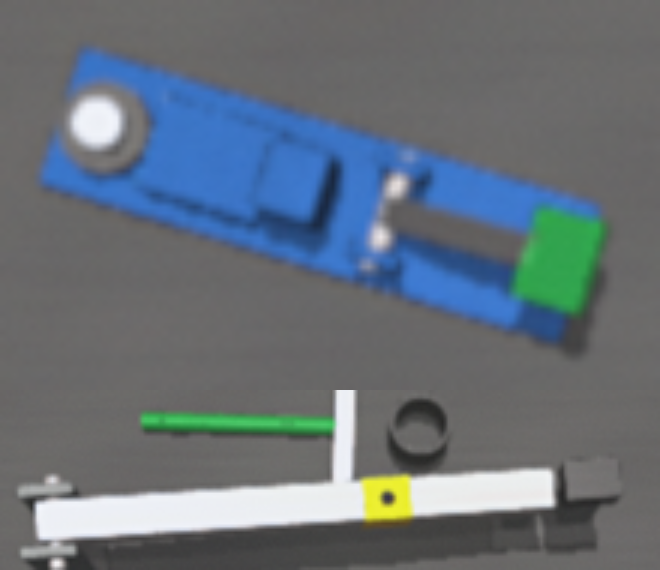

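The crop confirms it: the red cap (crop 131,237) is in the tray with the brass plug, dark nut and steel ring. The purple lookalike (209,416) is outside, so I'll leave it. The pin is at top-view pixel (201,210.7), the pad at (278.7,233.3), and the mark dot at (299,146). Next: refine with both views.

```bash
cat >> m.py <<'E'
def tri(a,pa,b,pb):
    o1,d1=ray(a,*pa);o2,d2=ray(b,*pb)
    k=np.linalg.lstsq(np.stack([d1,-d2],1),o2-o1,rcond=None)[0];p,q=o1+k[0]*d1,o2+k[1]*d2
    return (p+q)/2,np.linalg.norm(p-q)
E
python3 - <<'E'
from m import *
import pickle
S=pickle.load(open('s0.pkl','rb'));T,D=S["top"],S["side"]
# bright red = cap's top face
for s,n in((T,"top"),(D,"side")):
    m=blob(s,(0,150,215),(8,255,255))[1];c=max(cv2.findContours(m,0,2)[0],key=cv2.contourArea)
    e=cv2.minAreaRect(c)if len(c)<5 else cv2.fitEllipse(c);print(n,e,"cap z.04",onz(s,*e[0],.04))
    h=cv2.cvtColor(s["color"],cv2.COLOR_BGR2HSV)
    roi=(192,200,212,222) if n=="top" else (248,180,268,200)
    b,_=blob(s,(0,0,190),(180,60,255),roi,5);print("pin",b[:2]);print(onz(s,*b[0][1],.045))
    roi=(285,135,312,158) if n=="top" else (322,200,345,225)
    g=s["color"].max(2).astype(float);y=blob(s,*YEL,roi)[1];k=cv2.morphologyEx(y,cv2.MORPH_CLOSE,np.ones((7,7)))-y
    ys,xs=np.nonzero(k);w=255-g[ys,xs];d=((xs*w).sum()/w.sum(),(ys*w).sum()/w.sum());print("mark",d,onz(s,*d,.125))
    yc=np.argwhere(y>0).mean(0)[::-1];print("band",yc,onz(s,*yc,.125))
    g=blob(s,*GRN,(265,220,290,250) if n=="top" else (228,205,254,225))[0];print("pad",g[0],onz(s,*g[0][1],.094))
for p,z in(((183.3,153),.14),((355,143),.122)):print("tube",onz(T,*p,z))
# tray outline corners in crop1 (walls top z=.03)
for u,v in((48,35),(325,35),(330,315),(52,315)):print("tray",onz(T,350+u/4,185+v/4,.03))
# blue base direction
r=cv2.minAreaRect(np.argwhere(blob(T,*BLU,(185,190,295,255))[1]>0)[:,::-1].astype(np.float32));print(r)
cv2.imwrite('pics/sj.png',cv2.resize(D["color"][175:250,220:345],(750,450)))
E
```

```text
top ((382.8888854980469, 243.52069091796875), (13.918418884277344, 14.714022636413574), 124.62745666503906) cap z.04 [ 0.41343036 -0.21520519  0.04      ]
pin [(54, [200.7, 209.9])]
[0.51809043 0.29943513 0.045     ]
mark (np.float64(298.7323187108326), np.float64(145.50805729632944)) [0.68112082 0.01953444 0.125     ]
band [298.63636364 146.08585859] [0.67952529 0.01983132 0.125     ]
pad (190, [277.8, 233.1]) [0.44547714 0.08098423 0.094     ]
side ((238.85040283203125, 317.4001770019531), (14.698763847351074, 19.160486221313477), 85.80233764648438) cap z.04 [ 0.41487992 -0.21790565  0.04      ]
pin [(17, [257.0, 185.0])]
[0.52029457 0.29691934 0.045     ]
mark (np.float64(333.0514403292181), np.float64(212.0)) [0.68212634 0.01674845 0.125     ]
band [332.61935484 212.22580645] [0.68076376 0.01595308 0.125     ]
pad (89, [240.1, 215.8]) [0.44787856 0.07699217 0.094     ]
tube [0.66337889 0.3312774  0.14      ]
tube [ 0.68571116 -0.1340514   0.122     ]
tray [ 0.55758205 -0.16287887  0.03      ]
tray [ 0.5538048 -0.3615265  0.03     ]
tray [ 0.35404335 -0.35512786  0.03      ]
tray [ 0.35754443 -0.15861602  0.03      ]
((237.87567138671875, 222.154052734375), (90.13731384277344, 23.60038948059082), 17.10272979736328)
```

View pics/sj.png

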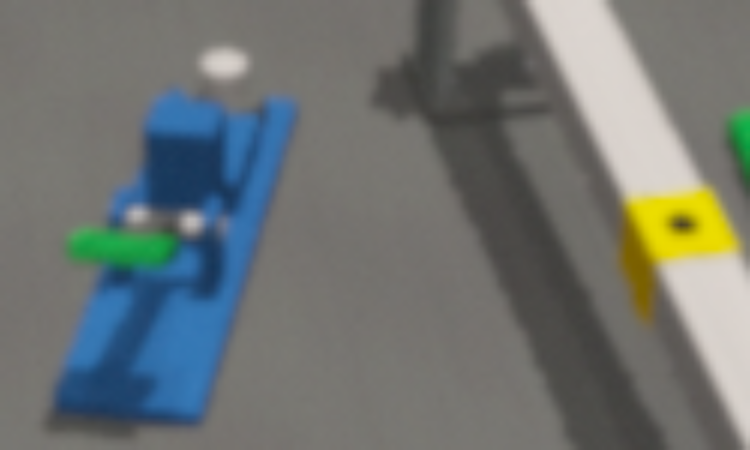

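The side crop shows the jack standing with its handle up (pad at 125,245), and the yellow band with its dot (682,224) above the lift pad. Combining both views: cap (0.414,-0.2165), pin (0.519,0.298), jack heading 1.255, mark (0.6815,0.0175), fixture yaw 0.05, tray yaw -0.02. Now to the cap.

```bash
python3 -m creep '.06 .025 -.0172 0 0;.06 .025 -.0172 0 0;.06 .025 -.0172 0 0;.06 .025 -.0172 0 0;.06 .025 -.0172 0 0;.06 .025 -.0172 0 0;.06 .025 -.0172 0 0;.06 .025 -.0172 0 0;.06 .025 -.0172 0 0;.06 .025 -.0172 0 0;.06 .025 -.0172 0 0;.06 .025 -.0172 0 0;.06 .025 -.0172 0 0;.06 .025 -.0172 0 0;.06 0 0 .02 .09;.06 0 0 .02 .09;.06 0 0 .02 .08;.06 0 0 0 0;.06 0 0 0 0'
cat > d.py <<'E'
import sys;from h import *
o=get_obs();x,y,yaw=map(float,sys.argv[1:4]);p=o["tool_pos"];a=o["ee_rot"][2];d=np.array([x,y])-p[:2]
c,s=np.cos(a),np.sin(a);print("t",round(o["time"],2),"pos",p.round(4),"rpy",o["ee_rot"].round(3),"dx %.4f dy %.4f turn %.3f"%(d[0]*c+d[1]*s,d[0]*s-d[1]*c,a-yaw),"F",o["wrist_force"].round(1),"w",round(o["width"],4),round(o["finger_force"],1))
E
python3 d.py .414 -.2165 -.02; python3 - <<'E'
from h import *
s=snapshot("wrist");cv2.imwrite('pics/w1.png',s["color"]);print(proj(s,[.414,-.2165,.04]))
E
```

```text
time: 1.68
tool_pos: [0.4125, -0.2165, 0.1442]
ee_rot: [-3.14, 0.003, -0.018]
wrist_force: [-0.3, 0.6, 0.5]
width: 0.06
finger_force: 0.0
t 1.68 pos [ 0.4125 -0.2165  0.1442] rpy [-3.14e+00  3.00e-03 -1.80e-02] dx 0.0015 dy -0.0001 turn 0.002 F [-0.3  0.6  0.5] w 0.06 0.0
(np.float64(277.74187920139485), np.float64(211.00104140229516))
```

View pics/w1.png

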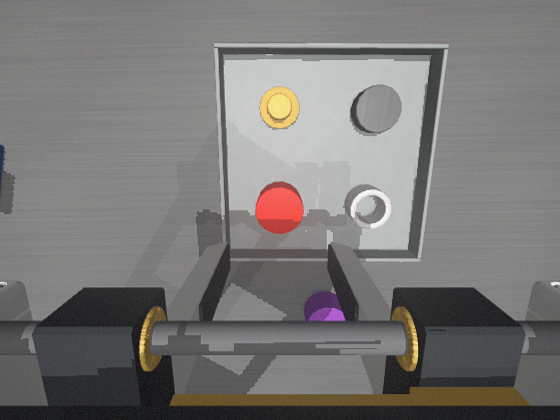

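The wrist view shows the cap's top at (279.5,208) against a predicted (277.7,211). The cap is about 3 mm further in x and 1 mm in -y. I'll correct, descend and close.

```bash
python3 -m creep '.06 .0035 .001 0 0;.06 0 0 .03 0;.06 0 0 .03 0;.06 0 0 .03 0;.06 0 0 .025 0;.06 0 0 .015 0;.06 0 0 0 0;.06 0 0 0 0;.03 0 0 0 0;.03 0 0 0 0;.03 0 0 0 0;.03 0 0 0 0;.03 0 0 0 0;.03 0 0 0 0'; python3 d.py .519 .298 0
```

```text
time: 2.9
tool_pos: [0.4184, -0.219, 0.0177]
ee_rot: [3.14, -0.004, -0.02]
wrist_force: [0.1, 1.4, 4.8]
width: 0.0453
finger_force: 30.0
t 2.9 pos [ 0.4184 -0.219   0.0177] rpy [ 3.14  -0.004 -0.02 ] dx 0.0901 dy -0.5189 turn -0.020 F [0.1 1.4 4.8] w 0.0453 30.0
```

```bash
python3 -m creep '.03 0 0 0 0;.03 0 0 -.01 0;.03 0 0 -.03 0;.03 0 0 -.03 0;.03 0 0 -.03 0;.03 0 0 0 0;.03 0 0 0 0;.03 0 0 0 0'; python3 d.py .519 .298 0; python3 - <<'E'
from h import *
s=snapshot("wrist");t=snapshot("side");cv2.imwrite('pics/w2.png',np.hstack([s["color"][150:400,100:450],cv2.resize(t["color"][220:390,150:340],(380,340))[:250]]))
E
```

```text
time: 3.57
tool_pos: [0.4163, -0.218, 0.1147]
ee_rot: [-3.141, 0.001, -0.02]
wrist_force: [-0.4, 0.1, -1.6]
width: 0.0457
finger_force: 30.0
t 3.57 pos [ 0.4163 -0.218   0.1147] rpy [-3.141e+00  1.000e-03 -2.000e-02] dx 0.0923 dy -0.5180 turn -0.020 F [-0.4  0.1 -1.6] w 0.0457 30.0
```

View pics/w2.png

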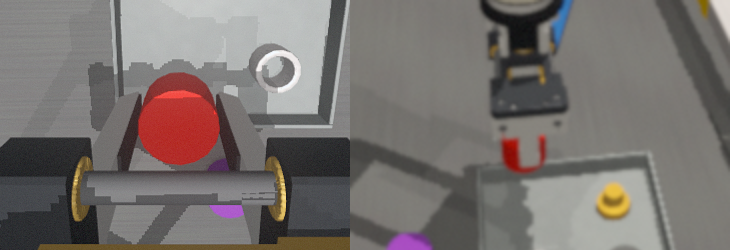

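The cap is held upright between the pads (wrist crop 178,125) and the plug stays in the tray. Now over the jack's pin, rising first.

```bash
python3 -m creep '.03 0 0 -.03 0;.03 0 0 -.03 0;.03 .0054 -.0305 0 0;.03 .0054 -.0305 0 0;.03 .0054 -.0305 0 0;.03 .0054 -.0305 0 0;.03 .0054 -.0305 0 0;.03 .0054 -.0305 0 0;.03 .0054 -.0305 0 0;.03 .0054 -.0305 0 0;.03 .0054 -.0305 0 0;.03 .0054 -.0305 0 0;.03 .0054 -.0305 0 0;.03 .0054 -.0305 0 0;.03 .0054 -.0305 0 0;.03 .0054 -.0305 0 0;.03 .0054 -.0305 0 0;.03 .0054 -.0305 0 0;.03 .0054 -.0300 0 0;.03 0 0 0 0'; python3 d.py .519 .298 0; python3 - <<'E'
from m import *
s=snapshot("side");w=snapshot("wrist");p=get_obs()["tool_pos"]
m=blob(s,(0,120,60),(8,255,255))[1];ys,xs=np.nonzero(m);print("red rows",ys.min(),ys.max(),xs.min(),xs.max())
E=np.array(s["extrinsics"]);o=ray(s,0,0)[0]
for off in(.006,.010,.014,.018):
    q=[proj(s,[p[0]+.023*np.cos(a),p[1]+.023*np.sin(a),p[2]-off]) for a in np.linspace(0,6.28,40)]
    print(off,max(v for u,v in q))
print("wrist pin pred",proj(w,[.519,.298,.045]));cv2.imwrite('pics/w3.png',w["color"])
E
```

```text
time: 5.33
tool_pos: [0.5182, 0.3022, 0.172]
ee_rot: [-3.141, 0.005, -0.015]
wrist_force: [0.6, -1.1, -1.9]
width: 0.0452
finger_force: 30.0
t 5.33 pos [0.5182 0.3022 0.172 ] rpy [-3.141  0.005 -0.015] dx 0.0009 dy 0.0042 turn -0.015 F [ 0.6 -1.1 -1.9] w 0.0452 30.0
red rows 139 155 246 262
0.006 153.9820788992854
0.01 155.18859568145655
0.014 156.3908092918128
0.018 157.58874271096005
wrist pin pred (np.float64(278.9823575365099), np.float64(205.51021036328717))
```

View pics/w3.png

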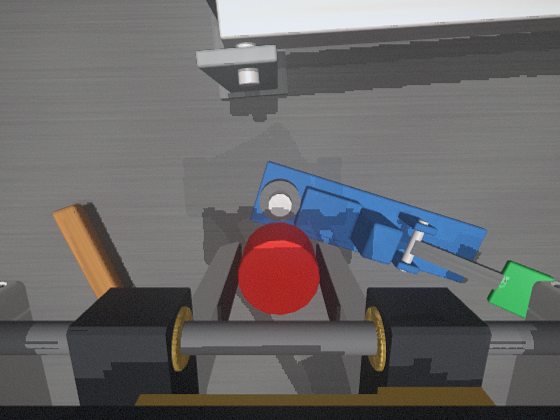

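The wrist view shows the pin top at about (280,205) against a predicted (279,205.5), so the pin estimate is good. The cap is central in the fingers at (279,268). I'll correct by about 1 mm after settling, then come down close.

```bash
python3 - <<'E'
from m import *
w=snapshot("wrist");p=get_obs()["tool_pos"]
m=blob(w,(0,120,60),(8,255,255))[1];c=max(cv2.findContours(m,0,2)[0],key=cv2.contourArea);print(cv2.boundingRect(c))
for f in(0,.003,-.003):
  q=np.array([proj(w,[p[0]+f+.023*np.cos(a),p[1]+.023*np.sin(a),p[2]+.0223]) for a in np.linspace(0,6.28,40)]);print(f,q.min(0),q.max(0))
E
python3 -m creep '.03 0 0 0 0;.03 0 0 0 0'; python3 d.py .519 .297 0
```

```text
(237, 226, 83, 89)
0 [236.58779971 231.72388404] [321.53399598 309.76957036]
0.003 [236.29498143 226.23068583] [321.63548378 305.00130432]
-0.003 [236.87792073 237.16485542] [321.43343787 314.49557745]
time: 5.65
tool_pos: [0.519, 0.2965, 0.1751]
ee_rot: [3.141, 0.001, -0.022]
wrist_force: [-0.1, -0.2, -1.1]
width: 0.0455
finger_force: 30.0
t 5.65 pos [0.519  0.2965 0.1751] rpy [ 3.141e+00  1.000e-03 -2.200e-02] dx 0.0000 dy -0.0005 turn -0.022 F [-0.1 -0.2 -1.1] w 0.0455 30.0
```

```bash
python3 -m creep '.03 0 0 .03 0;.03 0 0 .03 0;.03 0 0 .03 0;.03 0 0 .018 0;.03 0 0 0 0;.03 0 0 0 0;.03 0 0 0 0';python3 d.py .519 .297 0; python3 - <<'E'
from m import *
w=snapshot("wrist");s=snapshot("side");p=get_obs()["tool_pos"];print(p)
for n,v in(("w",w),("s",s)):
  m=blob(v,(0,120,60),(8,255,255))[1];c=max(cv2.findContours(m,0,2)[0],key=cv2.contourArea);print(cv2.boundingRect(c))
  for f in(0,-.003):
    for off in(.010,.014):
      q=np.array([proj(v,[p[0]+f+.023*np.cos(a),p[1]+.023*np.sin(a),p[2]+h-off]) for a in np.linspace(0,6.28,40) for h in(0,.036)]);print(n,f,off,q.min(0).round(1),q.max(0).round(1))
a=s["color"][130:230,220:300];cv2.imwrite('pics/s4.png',np.hstack([cv2.resize(a,(320,400)),w["color"][0:400,100:500]]))
E
```

```text
time: 6.23
tool_pos: [0.5204, 0.2976, 0.0695]
ee_rot: [-3.14, -0.003, -0.021]
wrist_force: [-0.2, 0.7, -1.1]
width: 0.0453
finger_force: 30.0
t 6.23 pos [0.5204 0.2976 0.0695] rpy [-3.14e+00 -3.00e-03 -2.10e-02] dx -0.0013 dy 0.0006 turn -0.021 F [-0.2  0.7 -1.1] w 0.0453 30.0
[0.52079754 0.29813751 0.0702676 ]
(237, 240, 83, 75)
w 0 0.01 [232.8 215.1] [319.8 313.2]
w 0 0.014 [233.9 213.4] [318.8 309.2]
w -0.003 0.01 [233.1 219.7] [319.7 318. ]
w -0.003 0.014 [234.2 218. ] [318.8 313.9]
(249, 169, 15, 17)
s 0 0.01 [249.4 166.9] [264.4 184.6]
s 0 0.014 [249.4 168. ] [264.4 185.7]
s -0.003 0.01 [248.4 166.9] [263.5 184.7]
s -0.003 0.014 [248.4 168. ] [263.5 185.8]
```

View pics/s4.png

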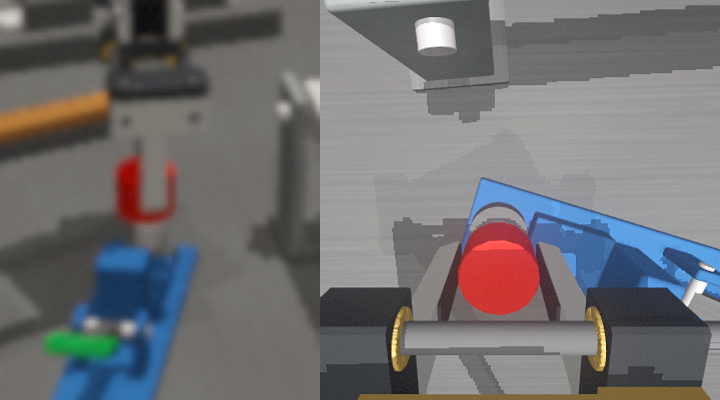

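The side crop shows the cap (145,190) right above the pin; its offsets fit x within about 2 mm and the cap bottom is about 14 mm below the TCP. I'll step down onto the pin and watch the force.

```bash
python3 -m creep '.03 0 0 .006 0;.03 0 0 .005 0;.03 0 0 .003 0;.03 0 0 .003 0;.03 0 0 0 0;.03 0 0 0 0'; python3 d.py .5205 .297 0
```

```text
time: 6.83
tool_pos: [0.5205, 0.2979, 0.0508]
ee_rot: [-3.141, -0.003, -0.02]
wrist_force: [4.3, 1.2, 0.9]
width: 0.0455
finger_force: 30.0
t 6.83 pos [0.5205 0.2979 0.0508] rpy [-3.141e+00 -3.000e-03 -2.000e-02] dx -0.0000 dy 0.0009 turn -0.020 F [4.3 1.2 0.9] w 0.0455 30.0
```

```bash
python3 -m creep '.03 .002 0 0 0;.03 0 0 .003 0;.03 0 0 .002 0;.03 0 0 0 0;.03 0 0 0 0;.03 0 0 0 0'; python3 d.py .5205 .297 0
```

```text
time: 7.33
tool_pos: [0.5207, 0.2977, 0.0465]
ee_rot: [3.142, 0.001, -0.02]
wrist_force: [-1.3, -1.8, 6.6]
width: 0.0454
finger_force: 30.0
t 7.33 pos [0.5207 0.2977 0.0465] rpy [ 3.142e+00  1.000e-03 -2.000e-02] dx -0.0002 dy 0.0007 turn -0.020 F [-1.3 -1.8  6.6] w 0.0454 30.0
```

Up-force of 6.6 N at exactly the seated height (0.0465): the cap is seated. Release, rise and look.

```bash
python3 -m creep '.075 0 0 0 0;.075 0 0 0 0;.075 0 0 0 0;.075 0 0 0 0;.075 0 0 -.01 0;.075 0 0 -.03 0;.075 0 0 -.03 0;.075 0 0 -.03 0;.075 0 0 -.02 -.12;.075 0 0 0 -.12;.075 0 0 0 -.12;.075 0 0 0 -.12;.075 0 0 0 -.12;.075 0 0 0 -.12;.075 0 0 0 -.12;.075 0 0 0 -.12;.075 0 0 0 -.12;.075 0 0 0 -.12;.075 0 0 0 -.075;.075 0 0 0 0'; python3 d.py .490 .2025 1.255; python3 - <<'E'
from m import *
s=snapshot("top");w=snapshot("wrist");d=snapshot("side")
m=blob(d,(0,120,60),(8,255,255))[1];c=max(cv2.findContours(m,0,2)[0],key=cv2.contourArea);print(cv2.boundingRect(c))
p=[.521,.2975]
q=np.array([proj(d,[p[0]+.023*np.cos(a),p[1]+.023*np.sin(a),.033+h]) for a in np.linspace(0,6.28,40) for h in(0,.036)]);print(q.min(0),q.max(0))
print(blob(w,(0,120,60),(8,255,255))[0][:2],proj(w,[.521,.2975,.069]),blob(w,*GRN)[0][:2],"post",proj(w,[.49,.2025,.078]))
cv2.imwrite('pics/w5.png',w["color"])
E
```

```text
time: 9.0
tool_pos: [0.5211, 0.2977, 0.166]
ee_rot: [3.141, -0.0, 1.256]
wrist_force: [-0.2, 0.8, -0.6]
width: 0.075
finger_force: 0.0
t 9.0 pos [0.5211 0.2977 0.166 ] rpy [ 3.141 -0.     1.256] dx -0.1001 dy -0.0001 turn 0.001 F [-0.2  0.8 -0.6] w 0.075 0.0
(249, 175, 15, 17)
[249.67024713 174.49426416] [264.56082876 192.12861373]
[(235, [270.8, 199.0]), (205, [276.3, 220.0])] (np.float64(278.31813862643196), np.float64(214.67394871448772)) [(2288, [536.7, 217.9])] post (np.float64(278.49436673299743), np.float64(317.07397914042707))
```

View pics/w5.png

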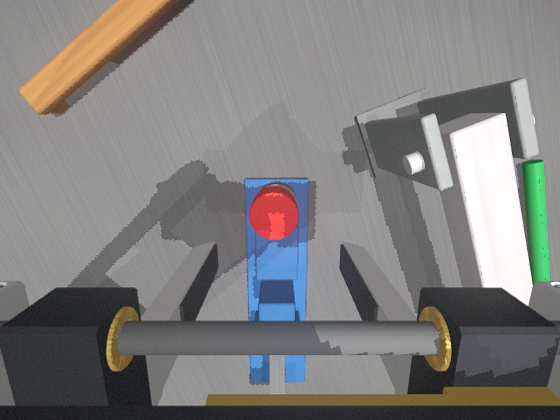

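The wrist view shows the cap seated on the pin at (274,215) and the jack lined up vertically with the tool, with the post at about (277,290). Now go back 100 mm and grip the post.

```bash
python3 -m creep '.075 -.025 -.0025 0 0;.075 -.025 0 0 0;.075 -.025 0 0 0;.075 -.025 0 0 0;.075 0 0 0 0;.075 0 0 .03 0;.075 0 0 .03 0;.075 0 0 .03 0;.075 0 0 .02 0;.075 0 0 .011 0;.075 0 0 0 0;.075 0 0 0 0;.02 0 0 0 0;.02 0 0 0 0;.02 0 0 0 0;.02 0 0 0 0;.02 0 0 0 0;.02 0 0 0 0'; python3 d.py .49 .2025 1.255; python3 - <<'E'
from m import *
s=snapshot("top");d=snapshot("side")
for n,v in(("top",s),("side",d)):
  print(n,blob(v,(0,120,60),(8,255,255))[0][:1],blob(v,*GRN,(265,220,290,250) if n=="top" else (228,200,254,230))[0][:1],proj(v,[.521,.2975,.069]))
E
```

```text
time: 10.65
tool_pos: [0.4879, 0.2035, 0.0449]
ee_rot: [3.141, -0.0, 1.255]
wrist_force: [-0.6, 0.2, 0.1]
width: 0.0384
finger_force: 0.0
t 10.65 pos [0.4879 0.2035 0.0449] rpy [ 3.141 -0.     1.255] dx -0.0003 dy 0.0023 turn -0.000 F [-0.6  0.2  0.1] w 0.0384 0.0
top [(558, [549.4, 371.1])] [(192, [277.8, 233.0])] (np.float64(200.05815458162763), np.float64(208.01837329675752))
side [(98, [252.4, 182.5])] [(107, [240.0, 216.1])] (np.float64(257.1023569534299), np.float64(178.34409558234063))
```

```bash
python3 -m creep '.02 0 0 0 0;.02 0 0 0 0;.02 0 0 -.002 0;.02 0 0 0 0;.02 0 0 0 0'; python3 d.py .5816 .0125 .05;python3 -m creep '.02 0 0 0 .1;.02 0 0 0 .1;.02 0 0 0 .1;.02 0 0 0 .1;.02 0 0 0 .1;.02 0 0 0 .1;.02 0 0 0 .1;.02 0 0 0 .1;.02 0 0 0 .1;.02 0 0 0 .1;.02 0 0 0 .1;.02 0 0 0 .105;.02 0 0 0 0;.02 0 0 0 0;.02 0 0 0 0'; python3 d.py .5816 .0125 .05; python3 - <<'E'
from m import *
s=snapshot("top");p=get_obs()["tool_pos"];cv2.imwrite('pics/t6.png',cv2.resize(s["color"][100:300,170:400],(690,600)))
print(proj(s,[p[0]+.1,p[1]+.005,.069]),blob(s,*RED)[0][:3],blob(s,*GRN)[0][:3])
E
```

```text
time: 11.17
tool_pos: [0.4864, 0.203, 0.045]
ee_rot: [-3.139, 0.002, 1.255]
wrist_force: [-0.4, 0.4, -6.3]
width: 0.0358
finger_force: 30.0
t 11.17 pos [0.4864 0.203  0.045 ] rpy [-3.139e+00  2.000e-03  1.255e+00] dx -0.1515 dy 0.1496 turn 1.205 F [-0.4  0.4 -6.3] w 0.0358 30.0
time: 12.42
tool_pos: [0.4866, 0.2031, 0.0453]
ee_rot: [3.141, 0.003, 0.052]
wrist_force: [0.4, -0.1, -9.2]
width: 0.0357
finger_force: 30.0
t 12.42 pos [0.4866 0.2031 0.0453] rpy [3.141e+00 3.000e-03 5.200e-02] dx 0.0850 dy 0.1953 turn 0.002 F [ 0.4 -0.1 -9.2] w 0.0357 30.0
(np.float64(231.72910211242964), np.float64(184.20842443516855)) [(110, [557.0, 377.0]), (56, [228.9, 182.0])] [(357, [248.9, 120.8]), (128, [234.8, 265.4])]
```

View pics/t6.png

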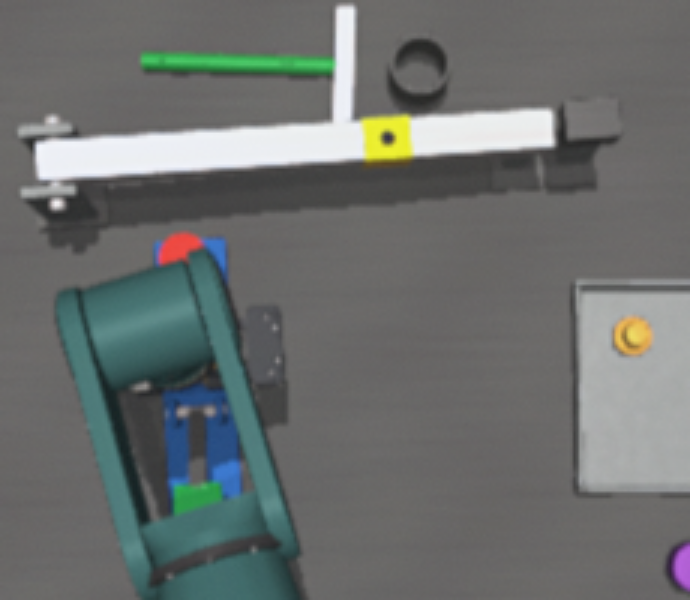

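The jack is turned with the cap still on (crop 181,256), and the mark dot is at (388,138). Slide it sideways, then in under the tube, stopping 5 mm short.

```bash
python3 -m creep '.02 0 .0163 0 0;.02 0 .0163 0 0;.02 0 .0163 0 0;.02 0 .0163 0 0;.02 0 .0163 0 0;.02 0 .0163 0 0;.02 0 .0163 0 0;.02 0 .0163 0 0;.02 0 .0163 0 0;.02 0 .0163 0 0;.02 0 .0163 0 0;.02 0 .016 0 0;.02 0 0 0 0;.02 0 0 0 0;.02 0 0 0 0'; python3 d.py .5816 .0125 .05; python3 - <<'E'
from m import *
for n in("top","side"):
  s=snapshot(n);p=get_obs()["tool_pos"];a=get_obs()["ee_rot"][2]
  m=blob(s,(0,120,60),(8,255,255))[1]
  n_,l,st,c=cv2.connectedComponentsWithStats(m);print(n,[st[i].tolist() for i in range(1,n_) if st[i,4]>15])
  q=np.array([proj(s,[p[0]+.1*np.cos(a)+.023*np.cos(t),p[1]+.1*np.sin(a)+.023*np.sin(t),.035+h]) for t in np.linspace(0,6.28,40) for h in(0,.036)]);print(q.min(0),q.max(0))
  cv2.imwrite(f'pics/{n}7.png',cv2.resize(s["color"][110:230,220:370] if n=="top" else s["color"][170:290,230:380],(750,600)))
E
```

```text
time: 13.72
tool_pos: [0.4969, 0.0088, 0.046]
ee_rot: [-3.141, 0.001, 0.05]
wrist_force: [0.1, 0.4, -9.2]
width: 0.036
finger_force: 30.0
t 13.72 pos [0.4969 0.0088 0.046 ] rpy [-3.141e+00  1.000e-03  5.000e-02] dx 0.0848 dy 0.0006 turn 0.000 F [ 0.1  0.4 -9.2] w 0.036 30.0
top [[292, 173, 15, 11, 130], [537, 357, 23, 33, 569]]
[292.2474477  171.10344751] [308.89110674 189.05308844]
side [[291, 227, 18, 22, 332]]
[290.61547677 226.69694397] [308.68083571 248.42120622]
```

View pics/side7.png

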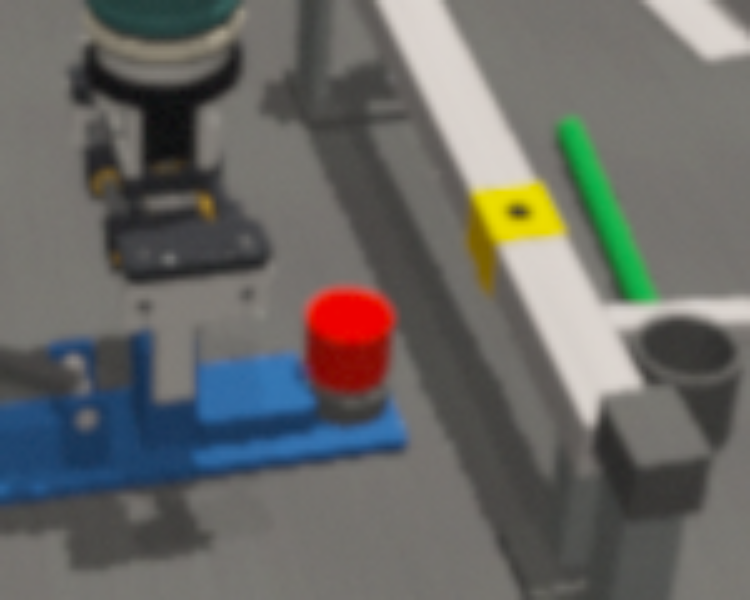

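The side view shows the jack carried level with the cap seated (350,340); its position matches the prediction within half a pixel. The mark is 85 mm ahead and about 1.3 mm to tool +y. Go in, then set it down.

```bash
python3 -m creep '.02 .01 .0013 0 0;.02 .01 0 0 0;.02 .01 0 0 0;.02 .01 0 0 0;.02 .01 0 0 0;.02 .01 0 0 0;.02 .01 0 0 0;.02 .01 0 0 0;.02 .005 0 0 0;.02 0 0 0 0;.02 0 0 0 0;.02 0 0 0 0;.02 0 0 .001 0;.02 0 0 .001 0;.02 0 0 0 0;.02 0 0 0 0'; python3 d.py .5816 .0125 .05; python3 - <<'E'
from m import *
o=get_obs();p=o["tool_pos"];a=o["ee_rot"][2]
s=snapshot("side");print(blob(s,RED[0],RED[1])[0][:2],blob(s,*YEL,(310,190,360,240))[0])
print(p[0]+.1*np.cos(a),p[1]+.1*np.sin(a))
m=blob(s,(0,120,60),(8,255,255))[1];print(cv2.boundingRect(m))
q=np.array([proj(s,[p[0]+.1*np.cos(a)+.023*np.cos(t),p[1]+.1*np.sin(a)+.023*np.sin(t),.033+h]) for t in np.linspace(0,6.28,40) for h in(0,.036)]);print(q.min(0),q.max(0))
E
```

```text
time: 15.15
tool_pos: [0.5821, 0.0112, 0.0448]
ee_rot: [3.141, 0.0, 0.05]
wrist_force: [-1.7, -0.9, -6.9]
width: 0.0361
finger_force: 30.0
t 15.15 pos [0.5821 0.0112 0.0448] rpy [3.141 0.    0.05 ] dx -0.0004 dy -0.0013 turn -0.000 F [-1.7 -0.9 -6.9] w 0.0361 30.0
[(139, [326.8, 236.9])] [(155, [332.6, 212.2])]
0.6819482443866737 0.0162057397564331
(322, 226, 13, 20)
[321.4894253 223.9721069] [339.95083592 245.37881227]
```

Cap centre is (0.6819,0.0162) and the mark is (0.682,0.0165). Set down, release, rise, and check the jack stayed put.

```bash
python3 -m creep '.02 0 0 .002 0;.02 0 0 0 0;.02 0 0 0 0;.075 0 0 0 0;.075 0 0 0 0;.075 0 0 0 0;.075 0 0 0 0;.075 0 0 0 0;.075 0 0 -.02 0;.075 0 0 -.03 0;.03 0 0 -.035 0;0 -.03 0 -.01 0;0 -.03 0 0 0;0 -.03 0 0 0;0 -.03 0 0 0;0 -.018 0 0 0;0 0 0 0 0;0 0 0 0 0'; python3 d.py .4446 .0047 .05; python3 - <<'E'
from m import *
s=snapshot("side");t=snapshot("top");w=snapshot("wrist")
m=blob(s,(0,120,60),(8,255,255))[1];print(cv2.boundingRect(m),blob(s,*GRN)[0][:3],blob(w,*GRN)[0][:2],proj(w,[.4502,.005,.096]))
cv2.imwrite('pics/f8.png',np.hstack([cv2.resize(s["color"][170:290,230:380],(500,400)),cv2.resize(w["color"],(300,400))]))
E
```

```text
time: 16.7
tool_pos: [0.4447, 0.0044, 0.138]
ee_rot: [3.141, -0.002, 0.05]
wrist_force: [0.6, 0.5, 0.6]
width: 0.0249
finger_force: 0.0
t 16.7 pos [0.4447 0.0044 0.138 ] rpy [ 3.141e+00 -2.000e-03  5.000e-02] dx -0.0001 dy -0.0003 turn -0.000 F [0.6 0.5 0.6] w 0.0249 0.0
(322, 226, 13, 20) [(219, [350.5, 212.1]), (150, [245.1, 233.5]), (32, [5.8, 178.8])] [(2471, [278.2, 224.3])] (np.float64(276.96569542169306), np.float64(228.234949274189))
```

View pics/f8.png

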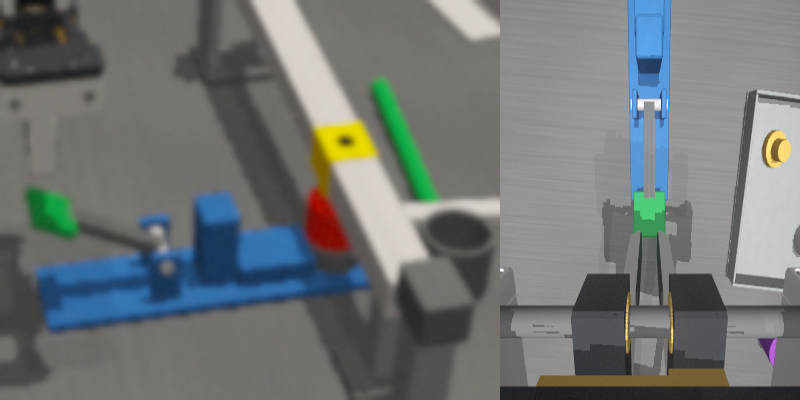

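The side crop shows the cap (325,220) right beneath the yellow pad, with the jack flat. In the wrist view the green pad is just ahead of the fingertips, as predicted. Press down.

```bash
python3 -m creep '0 0 0 .02 0;0 0 0 .01 0;0 0 0 0 0;0 0 0 .008 0;0 0 0 .008 0;0 0 0 .008 0;0 0 0 .008 0;0 0 0 .008 0;0 0 0 .008 0;0 0 0 .006 0;0 0 0 .006 0;0 0 0 .004 0;0 0 0 0 0;0 0 0 0 0;0 0 0 0 0'; python3 d.py .4446 .0047 .05
```

```text
time: 18.1
tool_pos: [0.443, 0.004, 0.0448]
ee_rot: [3.141, 0.005, 0.05]
wrist_force: [-7.6, -0.9, 11.2]
width: 0.0001
finger_force: 5.7
t 18.1 pos [0.443  0.004  0.0448] rpy [3.141 0.005 0.05 ] dx 0.0016 dy -0.0007 turn 0.000 F [-7.6 -0.9 11.2] w 0.0001 5.7
```

```bash
python3 -m creep '0 0 0 .002 0;0 0 0 .002 0;0 0 0 .002 0;0 0 0 0 0;0 0 0 0 0'; python3 d.py .4446 .0047 .05; python3 -m creep '0 0 0 .002 0;0 0 0 .002 0;0 0 0 0 0;0 0 0 0 0'; python3 d.py .4446 .0047 .05;  python3 - <<'E'
from m import *
s=snapshot("side");print(blob(s,*YEL,(310,180,360,240))[0])
cv2.imwrite('pics/f9.png',cv2.resize(s["color"][170:290,230:400],(800,565)))
E
```

```text
time: 18.52
tool_pos: [0.4432, 0.004, 0.0407]
ee_rot: [3.14, 0.004, 0.05]
wrist_force: [-12.1, -0.7, 20.4]
width: 0.0003
finger_force: 11.3
t 18.52 pos [0.4432 0.004  0.0407] rpy [3.14  0.004 0.05 ] dx 0.0014 dy -0.0007 turn 0.000 F [-12.1  -0.7  20.4] w 0.0003 11.3
time: 18.85
tool_pos: [0.4434, 0.0039, 0.04]
ee_rot: [3.14, 0.004, 0.05]
wrist_force: [-20.4, 0.2, 36.3]
width: 0.0007
finger_force: 19.8
t 18.85 pos [0.4434 0.0039 0.04  ] rpy [3.14  0.004 0.05 ] dx 0.0013 dy -0.0007 turn 0.000 F [-20.4   0.2  36.3] w 0.0007 19.8
[(146, [333.4, 206.0])]
```

View pics/f9.png

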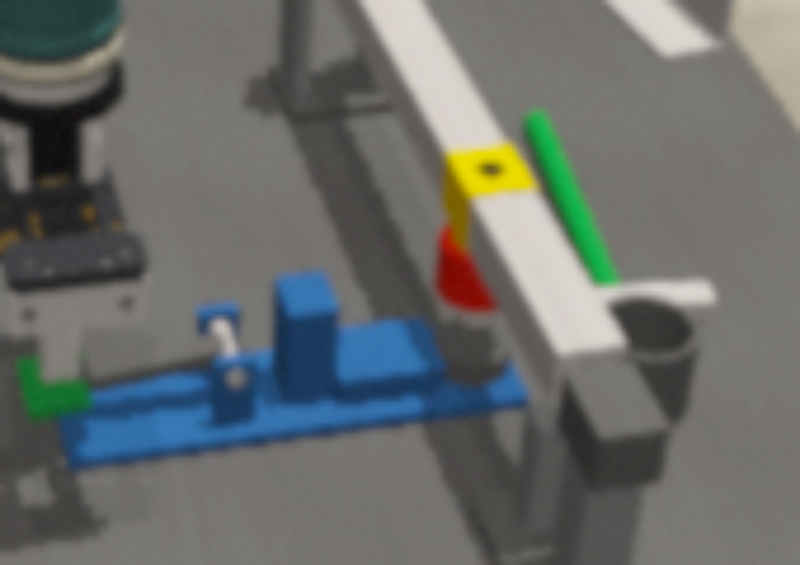

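The tube is raised level with the stub on the cap (cap at 465,270; tube end meets the stub), and the handle is hard against its stop. I'll ease the push a little, check it holds, and hand in.

```bash
python3 -m creep '0 0 0 -.001 0;0 0 0 0 0;0 0 0 0 0;0 0 0 0 0;0 0 0 0 0;0 0 0 0 0'; python3 d.py .4446 .0047 .05;  python3 - <<'E'
from m import *
s=snapshot("side");print(blob(s,*YEL,(310,180,360,240))[0],get_obs()["wrist_force"],get_obs()["tool_pos"])
print(close_job())
E
```

```text
time: 19.4
tool_pos: [0.4433, 0.0039, 0.0402]
ee_rot: [3.14, 0.004, 0.05]
wrist_force: [-16.8, -0.1, 32.4]
width: 0.0004
finger_force: 17.6
t 19.4 pos [0.4433 0.0039 0.0402] rpy [3.14  0.004 0.05 ] dx 0.0013 dy -0.0007 turn 0.000 F [-16.8  -0.1  32.4] w 0.0004 17.6
[(145, [333.4, 206.0])] [-17.09951838   0.06946225  32.46544784] [0.44331394 0.00391913 0.0401431 ]
the job is handed in; nothing more can be done
None
```

Job handed in at about 19.5 s: the red cap is on the saddle pin, the jack stands flat under the lift point, and the handle is held down against its stop at about 32 N with the tube raised level; the hand-in returned no verdict.

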